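# Tip two cells from a cup into the green tray under a low shelf

## Robot

A 6-joint arm with a two-finger parallel gripper is mounted at the origin on the work surface. World frame = base frame: x ahead of the robot, y to its left, z up, the work surface at z = 0. Lengths are in m, angles in rad, forces in N, time in s.
With the tool pointing down it reaches from about 0.35 to 0.775 m from the base axis. Payload 5.5 kg.
Tool frame: the origin (TCP) lies at the very end of the fingers, on their centre line; the grasp point (between the pads) lies env.grasp_offset behind it (env.grasp_offset is the distance from the TCP to the grasp point, in m); x points along the fingers, y is the direction in which the jaws open and shut, and the axes are right-handed (so a half turn about x gives the same grasp; the last joint's range is limited). The gripper opens to 85 mm and grips with 20 to 120 N. Pads are 22 mm wide; open, the fingers measure 114 mm over their backs; the gripper's body (76 mm by 85 mm) begins 54 mm behind the grasp point. The pads swing forward as they close: fully open they stand 13 mm farther back than shut.
Start: joints at [1.168, 0.313, 0.046, 1.304, 0, 1.431], TCP at [0.149, 0.555, 0.231] pointing down, gripper open.
Joint ranges: [-2.76, 2.76], [-0.86, 1.69], [-1.03, 1.26], [-2.2, 2.34], [-1.47, 1.5], [-3.14, 3.14]. Speed limits (rad/s): [2.57, 2.57, 3.14, 3.14, 3.14, 3.14].

## Interface

Orientations are given as a unit quaternion [w, x, y, z].
In Python, from workcell import get_state, viewer, job, env gives the robot as it stands.
- The arm moves only by the tool send_rows, never from a script. Its argument "plan" is a list of rows, each a list of 6 numbers: the shift along the tool's x, y, z in mm, then the turn, a rotation vector about the tool's x, y, z in degrees. A call has exactly 10 rows; each row is the pose to reach, as a shift and turn from the pose commanded when the call began, along the tool's axes at that moment; what a row does not reach only later rows make up. A row lasts 1/8 s, in which the tool goes at most 62.5 mm and 10.7 degrees, less where a joint would pass 70% of its speed; a pose out of reach is approached as far as the arm can. A call with a gripper value outside its range is refused whole. "claw" is the finger opening in mm, from 0 to 85.4, set as the call begins (left out, the last holds). The fingers move at their own pace and stop on an object; "newtons" is the grip in N (left out, the last holds). Time passes only in rows, so rows that repeat a pose let the fingers close, or fill a call up. It gives the time, the measured TCP pose, the force and the opening at its end, in the units of the state.
- get_state(): the state, without advancing time (a new reading comes with each control period).
- viewer.read_camera(name): name is "scene" or "top" or "wrist"; returns a dict with "frame" (400x640x3 uint8, blue, green, red), "mtx" (3x3 intrinsics, pixels), "k1" (the pictures are not rectified: a ray, as slopes to the right and down, at radius r is drawn at 1 + k1 r^2 times it, then the intrinsics apply), "rvec" (rotation vector, rad) and "tvec" (3), from world to camera coordinates, as OpenCV has them. Camera axes: x right, y down, z forward; pixel columns grow to the right and rows downward; lengths in m; the calibration is good to about 2 mm. A picture is of the moment at which its call begins. There is no depth.
- job.hand_in(): hands the job in, once; it reports no verdict.
The state is a dict: "clock": time; "joint_pos": joint angles; "qvel": joint speeds; "tau": joint torques, N m; "tcp_pos": TCP position; "orientation": TCP orientation; "wrist_force": force on the tool from outside, world axes, zero at the start; "ft_torque": the same for the moment, N m; "finger_gap": finger opening in m.
Only numpy, scipy, OpenCV 4.12 (cv2) and the standard library are available. Lean on these libraries where they do the work, as an engineer would, in place of code of your own. Each camera call takes 0.05 s, during which the arm holds its last target.

## Task

Slide the steel tipping cup along its rails, cells still in it, until it stands in front of the green tray; then tip it forward by its orange handle just far enough that both blue cells roll out under the low clear shelf into the green tray, and let the cup settle back flat on the bench. Nothing, cup handle and robot included, may knock the shelf; do not touch the cells, and leave the other things on the bench where they are.

Things in the scene. Friction and masses are not known exactly. Their poses are not given: they have to be found in the camera images.
- station: Two fixed low aluminium rails on the bench, 600 mm long, along the station's y. Origin: on the bench, on the line about which the cup tips; x points away from the robot, to the trays. Front rail 10 mm high, near face at x = 7 mm; back rail 18 mm high, x = -135 to -127 mm. The cup slides between them along y with 1 to 3 mm of play; it starts at the -y end, clear of all trays.
- shelf: Fixed clear shelf with a yellow front edge over the trays and the cup's spout. Origin and axes as station. Underside 112 mm, top 124 mm above the bench; front edge at x = -30 mm, back at 125 mm; y = -335 to 335 mm. Legs 18 mm square at y = -325 and 325 mm. A spring clip bar with five upright cells (up to 210 mm high) stands on its back part at y = -310 to -160 mm.
- cup_handle (a point): Point on the centre line of the cup's orange upright handle, 120 mm above the bench when the cup is flat; axes turn with the cup (tipping forward is a turn about +y). Handle 20 mm in x by 24 mm in y, up to 151 mm above the bench. Pushed sideways here (about 2 N, slowly) the cup slides on slippery glides without toppling. Flat, 55 mm are free from the handle to the shelf's edge.
- cup_toe (a point): Axis of the cup's round toe, a 12 mm rod along y, 6 mm above the bench, 95 mm ahead (+x) of the handle. Push the handle to +x (5 to 9 N): the toe bears on the front rail and the cup tips about it. Cells roll out from about 8 degrees of tilt, surely at 20; at about 29 the handle strikes the shelf's front edge. Let back slowly, the cup falls flat by itself.
- cup_lip (a point): Middle of the pouring edge of the cup, a loose steel trough 86 mm wide (80 inside) on a base 120 x 150 mm, about 0.85 kg. 60 mm above the bench when flat, 140 mm ahead (+x) of the handle; axes turn with the cup. The trough's floor slopes 8 degrees down from here to its back wall.
- tray_green: Fixed green target tray under the shelf. Origin: centre of its underside, 79 mm ahead (+x) of the station's origin; axes as the station's. Inside 62 (x) by 104 mm (y), floor rising from 3 mm at the near wall to 12 at the back; near wall 16 mm high, sides 40, back 60. One of three alike trays (green, yellow, red), 130 mm apart in y, in any order. The cup is in front when handle and tray have the same station y within 10 mm.
- cell_a: Blue cylindrical cell with a white band, 22 mm diameter, 70 mm long, 70 g, lying along y at the back of the cup's trough. Origin at its centre; its y axis is the cylinder's axis.
- cell_b: The same, lying in front of cell_a.
- pack1: Loose purple drill pack with a black top, 110 x 75 x 63 mm, bystander. Origin: centre of its underside.
- pack2: Another purple drill pack, bystander.
- pack3: Another purple drill pack, bystander.
- extinguisher: Green stubby fire extinguisher, 104 mm diameter, 245 mm high, bystander. Origin: centre of its underside.
- tile_tester: Grey tester with a white ceramic tile on top, 120 x 160 x 50 mm, bystander. Origin: centre of its underside.
- cell_sleeve: Upright steel tube, 40 mm outside, 75 mm high, bystander. Origin: centre of its underside.

How it is judged:
By the outcome, as a careful person would: the job done as asked, in the order asked, and still so for the second after the job is handed in, with the robot touching nothing.
It also fails if it takes over 64 s, if anything falls off the work surface, if the arm or the gripper's body presses on something with over 40 N, if the wrist force passes 120 N, or if a joint passes its speed limit or range.

## Working session

There is one attempt and no reset: what is moved stays moved. The work goes in short steps, Python scripts to look and compute and a tool call to move; the robot and the scene stay as the last step left them, time stands still between calls to the robot, and variables do not carry over. Pictures are saved under pics/ and viewed, and the job is handed in when it is done.

Besides the shell and the picture viewer there is one more tool, called after ">>>" as a command line: name --pt "numbers of a row" for each row, then --argument value for the rest. send_rows: Moves the arm, as the interface text tells. Its arguments: {"type":"object","properties":{"plan":{"type":"array"},"claw":{"type":"number"},"newtons":{"type":"number"}},"required":["plan"]}

```bash
mkdir -p pics; ls
python3 - <<'E'
from workcell import get_state, viewer, job, env
import cv2,pickle
print(get_state(), env.grasp_offset)
for n in ["scene","top","wrist"]:
    d=viewer.read_camera(n); pickle.dump(d,open(f"{n}0.pkl","wb"))
    cv2.imwrite(f"pics/{n}0.png",d["frame"])
    print(n,d["mtx"].tolist(),d["k1"],d["rvec"],d["tvec"])
E
```

```text
pics
{'clock': 0.0, 'joint_pos': array([ 1.16835416e+00,  3.13995413e-01,  4.49886037e-02,  1.30361783e+00,
       -1.60971881e-05,  1.43121352e+00]), 'qvel': array([-0.00011239, -0.00072187,  0.00027264, -0.00044914,  0.00041841,
        0.00217665]), 'tau': array([ 4.41127395e-04, -4.80630934e+01,  2.98530096e+01,  1.97612605e-02,
        9.98931199e-06,  9.56840474e-07]), 'tcp_pos': array([0.14921046, 0.55476982, 0.23041566]), 'orientation': array([ 0.70084051,  0.09204311,  0.70117564, -0.09329178]), 'wrist_force': array([0.46675499, 0.82665708, 0.43255482]), 'ft_torque': array([-0.06422781,  0.01970602,  0.00058767]), 'finger_gap': 0.0853641590330038} 0.0187
scene [[362.38715840842326, 0.0, 320.0310615395343], [0.0, 362.38715840842326, 203.35099857243506], [0.0, 0.0, 1.0]] -0.009647568034799926 [ 2.41513966  0.92195931 -0.27187495] [-0.33693217 -0.20157437  1.45174157]
top [[432.62697293110404, 0.0, 324.8862564793941], [0.0, 432.62697293110404, 192.96550485408767], [0.0, 0.0, 1.0]] -0.04427259826892618 [ 2.12113141 -2.17971867  0.14446487] [-0.01659717  0.48592917  1.30133893]
wrist [[305.3521499673208, 0.0, 322.79572564545407], [0.0, 305.3521499673208, 201.53353428110296], [0.0, 0.0, 1.0]] -0.04468707060636015 [-2.28989837 -1.75529634 -0.26715295] [-0.57292843 -0.03908589  0.38056429]
```

View pics/scene0.png

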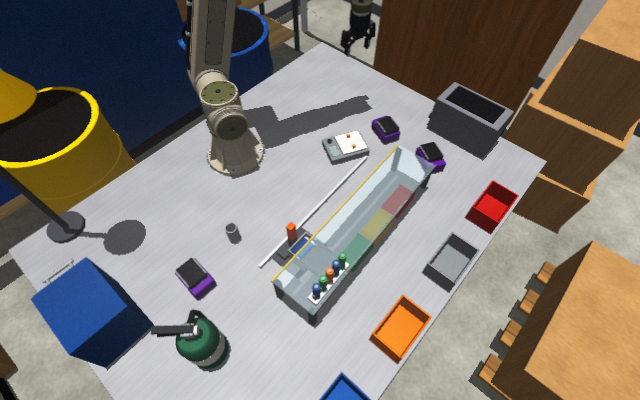

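View pics/top0.png

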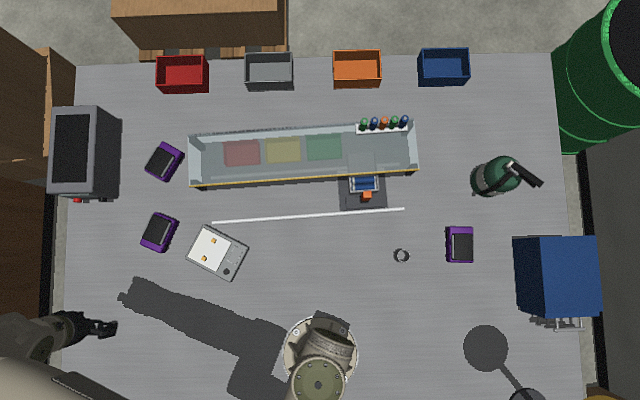

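View pics/wrist0.png

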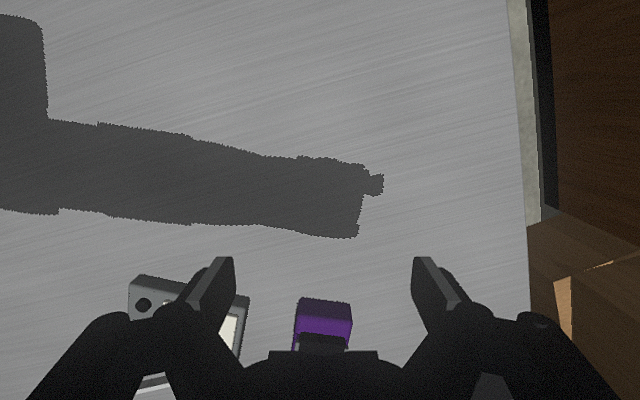

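```bash
cat > h.py <<'E'
import numpy as np,cv2,pickle
from scipy.spatial.transform import Rotation as R
def ray(d,u,v):
    K=d["mtx"];p=np.array([(u-K[0,2])/K[0,0],(v-K[1,2])/K[1,1]])
    q=p.copy()
    for _ in range(20): q=p/(1+d["k1"]*(q@q))
    Rm=cv2.Rodrigues(np.array(d["rvec"],float))[0];t=np.array(d["tvec"],float).ravel()
    return -Rm.T@t, Rm.T@np.array([q[0],q[1],1])
def atz(d,u,v,z):
    c,r=ray(d,u,v); return c+r*(z-c[2])/r[2]
def proj(d,P):
    return cv2.projectPoints(np.array(P,float).reshape(-1,1,3),np.array(d["rvec"],float),np.array(d["tvec"],float),d["mtx"],np.array([d["k1"],0,0,0.]))[0].reshape(-1,2)
def tri(obs):
    A=np.zeros((3,3));b=np.zeros(3)
    for d,u,v in obs:
        c,r=ray(d,u,v);r=r/np.linalg.norm(r);M=np.eye(3)-np.outer(r,r);A+=M;b+=M@c
    return np.linalg.solve(A,b)
def ld(n): return pickle.load(open(n+".pkl","rb"))
E
python3 - <<'E'
from h import *
t=ld("top0");s=ld("scene0")
print(proj(t,[[0,0,0],[.149,.555,.231]]),proj(s,[[.149,.555,.231]]))
def crop(d,x,y,w,h,k,n): cv2.imwrite(n,cv2.resize(d["frame"][y:y+h,x:x+w],None,fx=k,fy=k,interpolation=cv2.INTER_CUBIC))
crop(t,180,100,260,130,3,"pics/t_a.png")
crop(t,320,110,110,110,5,"pics/t_b.png")
crop(s,250,140,200,180,4,"pics/s_a.png") if 0 else crop(s,250,140,200,150,4,"pics/s_a.png")
E
```

```text
[[319.40266827 353.51308338]
 [100.38097485 318.53569356]] [[356.49218602  54.10726307]]
```

View pics/t_a.png

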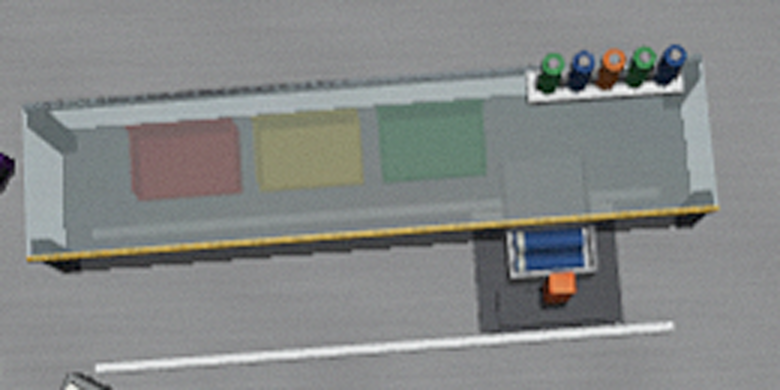

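View pics/t_b.png

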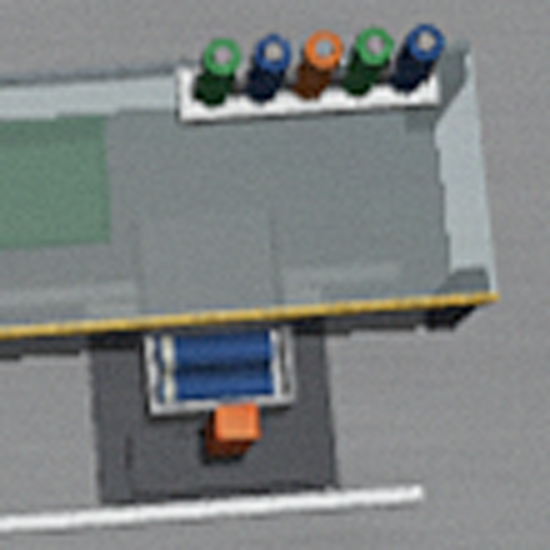

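View pics/s_a.png

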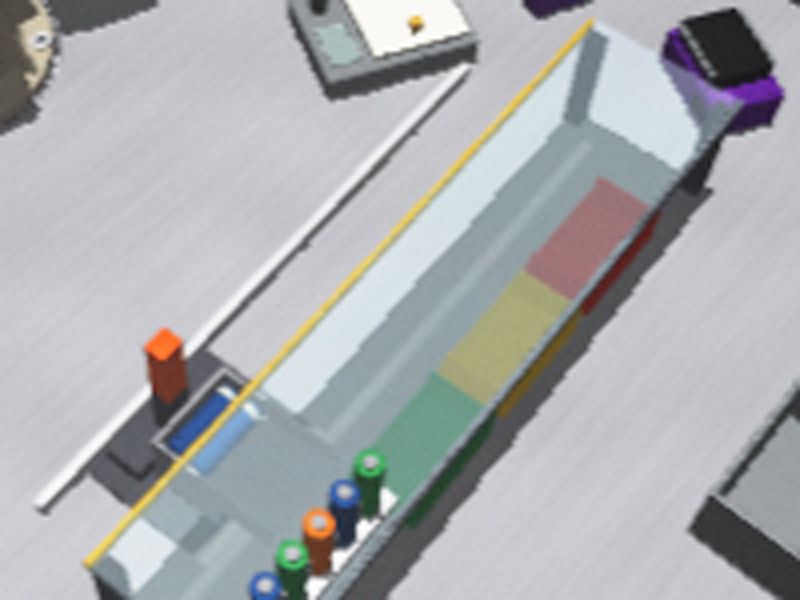

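Run:
```python
from h import *
from scipy.optimize import least_squares
t=ld("top0");s=ld("scene0")
T=lambda u,v:(180+u/3,100+v/3); B=lambda u,v:(320+u/5,110+v/5); S=lambda u,v:(250+u/4,140+v/4)
obs=[(t,T(27,260),(-.03,.335,.118)),(t,T(717,208),(-.03,-.335,.118)),(t,T(97,369),(-.131,.3,.018)),(t,T(673,325),(-.131,-.3,.018)),
(s,S(592,22),(-.03,.335,.122)),(s,S(88,563),(-.03,-.335,.122)),(s,S(468,68),(-.131,.3,.018)),(s,S(42,503),(-.131,-.3,.018))]
def W(p,P):
    c,sn=np.cos(p[2]),np.sin(p[2]);return np.array([p[0]+c*P[0]-sn*P[1],p[1]+sn*P[0]+c*P[1],P[2]])
f=lambda p:np.concatenate([proj(d,W(p,P))[0]-np.array(q) for d,q,P in obs])
r=least_squares(f,[.55,0,0]);p=r.x;print(p,np.degrees(p[2]));print(r.fun.reshape(-1,2).round(1))
c,sn=np.cos(p[2]),np.sin(p[2])
def L(w): a=w[0]-p[0];b=w[1]-p[1];return np.array([c*a+sn*b,-sn*a+c*b,w[2]])
h=tri([(t,*B(237,423)),(s,*S(165,343))]);print("handle top tri",h,L(h)); 
for d,q in((t,B(237,423)),(s,S(165,343))): w=atz(d,*q,.151);print(w,L(w))
# tray rims: green far/side corners in top: (380,104),(484,100),(486,174),(385,181)
for q in((380,104),(484,100),(486,174),(385,181)): w=atz(t,*T(*q),.04);print("tray",L(w))
for q in((245,192),(210,230)): pass
np.save("st.npy",p)
```

```text
[0.55080977 0.03127745 0.04811577] 2.7568306572165424
[[ 0.1 -0.6]
 [-0.3 -0.5]
 [-0.9 -0.8]
 [-0.2 -0.6]
 [-0.2 -1. ]
 [-0.8  0.3]
 [-0.7 -1.4]
 [-1.2  0.3]]
handle top tri [ 0.46311126 -0.14777634  0.14692112] [-0.096209   -0.17462851  0.14692112]
[ 0.46129404 -0.14895888  0.151     ] [-0.098081   -0.17572228  0.151     ]
[ 0.46621347 -0.14767963  0.151     ] [-0.09310573 -0.17468112  0.151     ]
tray [ 0.1185075  -0.01481754  0.04      ]
tray [ 0.1145517  -0.12328412  0.04      ]
tray [ 0.03582867 -0.11899726  0.04      ]
tray [ 0.03637342 -0.01431757  0.04      ]
```

```bash
cat >> h.py <<'E'
try: p=np.load("st.npy")
except Exception: p=np.zeros(3)
cs,sn=np.cos(p[2]),np.sin(p[2])
def W(P): return np.array([p[0]+cs*P[0]-sn*P[1],p[1]+sn*P[0]+cs*P[1],P[2]])
def L(w): a=w[0]-p[0];b=w[1]-p[1];return np.array([cs*a+sn*b,-sn*a+cs*b,w[2]])
E
python3 - <<'E'
from h import *
t=ld("top0");s=ld("scene0")
for nm,d,(x,y,w,h) in(("t",t,(210,110,150,100)),("s",s,(320,170,110,110))):
    k=5
    im=cv2.resize(d["frame"][y:y+h,x:x+w],None,fx=k,fy=k,interpolation=cv2.INTER_CUBIC)
    def ln(a,b,c=(255,255,255)):
        q=((proj(d,[W(a),W(b)])+.5-[x,y])*k-.5).astype(int);cv2.line(im,tuple(map(int,q[0])),tuple(map(int,q[1])),c,1)
    for i in range(3):
        c=-.067+.13*i
        ln((.079,c,.003),(.079,c+.0001,.003))
        for sg in(-1,1):
            ln((.048,c+sg*.052,.016),(.048,c+sg*.052,.040));ln((.048,c+sg*.052,.04),(.110,c+sg*.052,.06))
        ln((.048,c-.052,.016),(.048,c+.052,.016));ln((.110,c-.052,.06),(.110,c+.052,.06))
    cv2.imwrite(f"pics/ov_{nm}.png",im)
from workcell import get_state
q=get_state()["orientation"];print(R.from_quat(np.roll(q,-1)).as_matrix().round(3))
E
```

```text
[[-0.001  0.26   0.966]
 [-0.001  0.966 -0.26 ]
 [-1.    -0.001 -0.   ]]
```

View pics/ov_t.png

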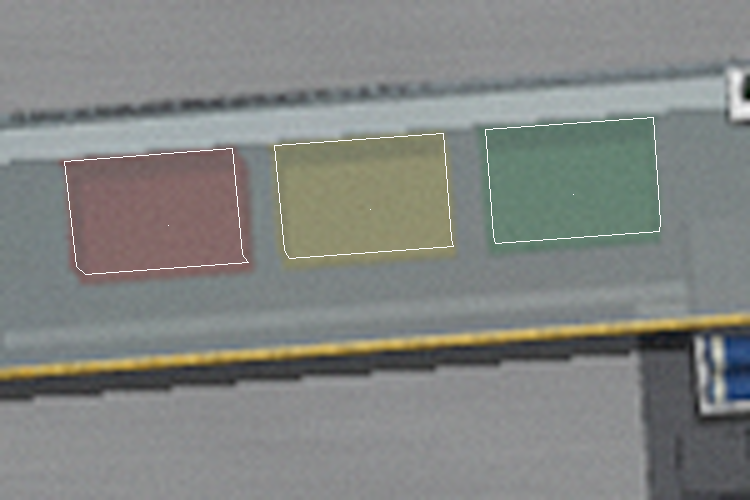

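View pics/ov_s.png

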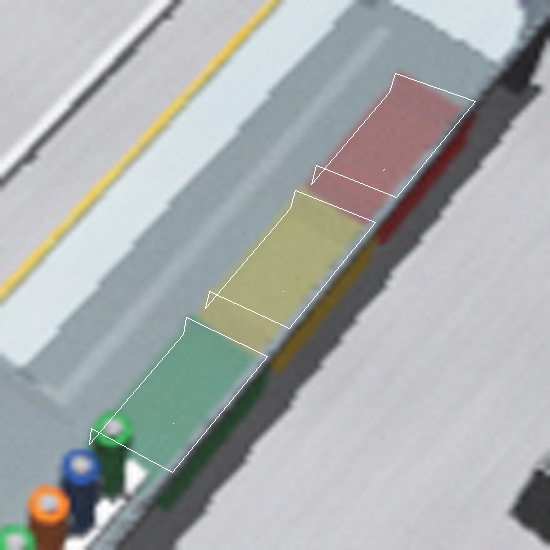

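```bash
cat >> h.py <<'E'
def rel(pos,Rt,fr=None):
    """pos,Rt target world; row from current (or fr=(pos,R))"""
    from workcell import get_state
    if fr is None:
        s=get_state();fr=(s["tcp_pos"],R.from_quat(np.roll(s["orientation"],-1)))
    d=fr[1].inv().apply(np.array(pos)-fr[0])*1000
    return np.r_[d,(fr[1].inv()*Rt).as_rotvec(degrees=True)].round(1)
def ori(tilt=0):  # tool x down tilted forward, y=station y
    Rs=R.from_euler('z',p[2]); base=R.from_matrix(np.array([[0,0,1],[0,1,0],[-1,0,0.]]))
    return Rs*R.from_euler('y',-tilt,degrees=True)*base
E
python3 - <<'E'
from h import *
print(W((-.096,-.235,.231)))
for q in((.40,.40,.231),(.47,.10,.231),W((-.096,-.24,.231))): print(rel(q,ori()).tolist())
E
```

```text
[ 0.46622372 -0.2080679   0.231     ]
[-0.3, -84.5, 282.4, -17.8, -0.0, 0.1]
[0.0, -356.0, 427.9, -17.8, -0.0, 0.1]
[0.4, -659.2, 505.8, -17.8, -0.0, 0.1]
```

>>> send_rows --pt "0 -17 57 -4 0 0" --pt "0 -34 113 -8 0 0" --pt "0 -51 170 -12 0 0" --pt "0 -68 226 -16 0 0" --pt "0 -85 282 -17.8 0 0" --pt "0 -140 312 -17.8 0 0" --pt "0 -194 341 -17.8 0 0" --pt "0 -248 370 -17.8 0 0" --pt "0 -302 399 -17.8 0 0" --pt "0 -356 428 -17.8 0 0" --claw 0 --newtons 40

```text
clock: 1.4
tcp_pos: [0.4702, 0.0984, 0.2312]
orientation: [0.707, -0.017, 0.707, 0.017]
wrist_force: [1.4, 0.8, 0.6]
finger_gap: -0.0001
```

Run:
```python
from h import *
from workcell import *
print(get_state()["clock"],get_state()["tcp_pos"],get_state()["finger_gap"])
for q in(W((-.096,-.24,.231)),W((-.096,-.24,.115))): print(rel(q,ori()).tolist())
```

```text
1.4 [0.47023387 0.09842004 0.23120062] -7.14301909983654e-05
[0.1, -310.9, -18.7, -0.0, 0.0, -0.0]
[116.1, -311.0, -18.7, -0.0, 0.0, -0.0]
```

>>> send_rows --pt "0 -62 -4 0 0 0" --pt "0 -124 -8 0 0 0" --pt "0 -186 -12 0 0 0" --pt "0 -248 -16 0 0 0" --pt "0 -311 -19 0 0 0" --pt "0 -311 -19 0 0 0" --pt "30 -311 -19 0 0 0" --pt "60 -311 -19 0 0 0" --pt "75 -311 -19 0 0 0" --pt "75 -311 -19 0 0 0"

```text
clock: 2.65
tcp_pos: [0.4655, -0.2101, 0.1554]
orientation: [0.706, -0.017, 0.708, 0.018]
wrist_force: [-0.2, -0.0, 0.6]
finger_gap: -0.0
```

```bash
cat > shot.py <<'E'
import sys
from h import *
from workcell import *
k=sys.argv[1]
for n in sys.argv[2:]:
    d=viewer.read_camera(n);pickle.dump(d,open(f"{n}{k}.pkl","wb"))
    if n=="top": x,y,w,h,z=280,110,150,110,5
    elif n=="scene": x,y,w,h,z=230,150,160,120,5
    else: x,y,w,h,z=0,0,640,400,1
    cv2.imwrite(f"pics/{n}{k}.png",cv2.resize(d["frame"][y:y+h,x:x+w],None,fx=z,fy=z,interpolation=cv2.INTER_CUBIC))
s=get_state();print(s["clock"],L(s["tcp_pos"]).round(4),s["wrist_force"].round(2))
E
python3 shot.py 1 top scene wrist
```

```text
2.8 [-0.0955 -0.2383  0.1574] [-0.58  0.03  0.18]
```

View pics/top1.png

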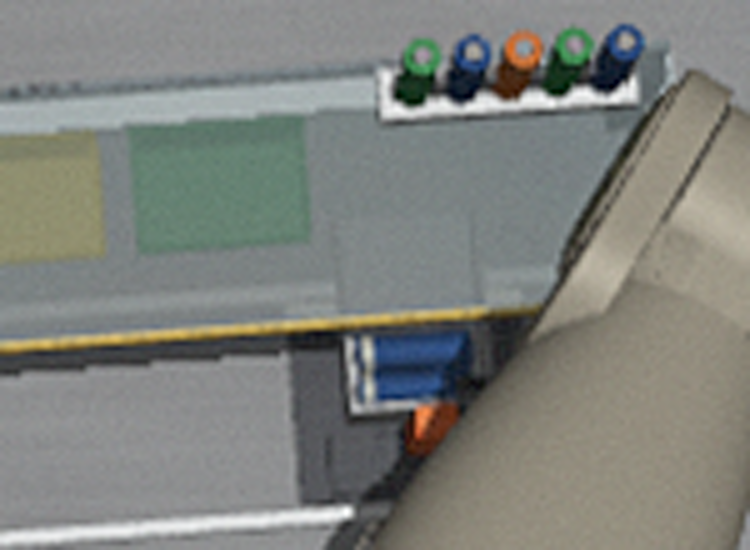

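View pics/scene1.png

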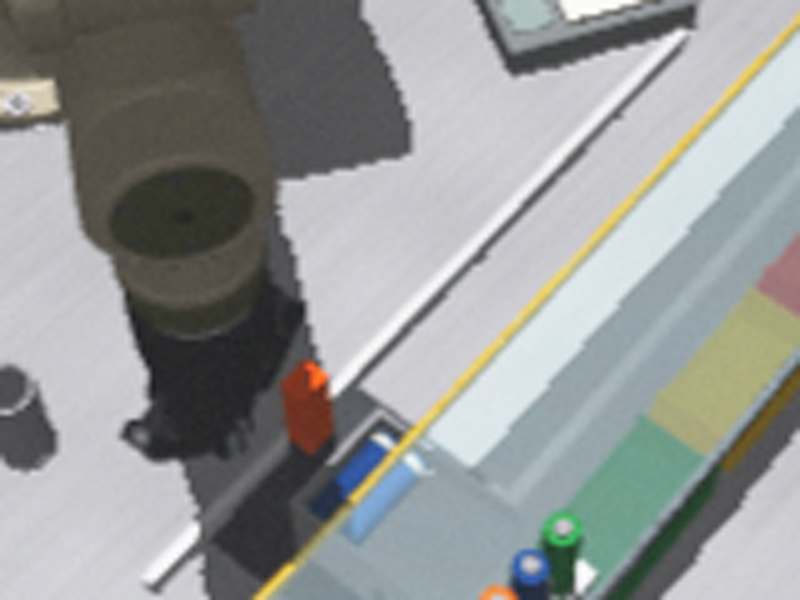

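View pics/wrist1.png

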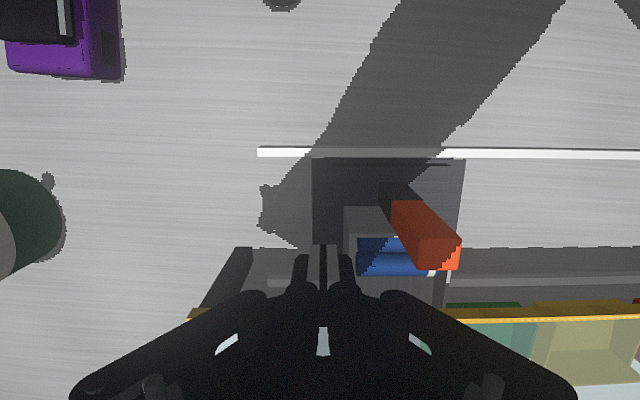

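>>> send_rows --pt "20 0 0 0 0 0" --pt "36 4 0 0 0 0" --pt "36 14 0 0 0 0" --pt "36 24 0 0 0 0" --pt "36 29 0 0 0 0" --pt "36 32 0 0 0 0" --pt "36 35 0 0 0 0" --pt "36 38 0 0 0 0" --pt "36 41 0 0 0 0" --pt "36 45 0 0 0 0"

```text
clock: 4.05
tcp_pos: [0.4638, -0.1669, 0.1204]
orientation: [0.707, -0.017, 0.707, 0.016]
wrist_force: [-1.8, -4.9, 0.8]
finger_gap: -0.0002
```

```bash
python3 shot.py 2 scene wrist
```

```text
4.15 [-0.0965 -0.193   0.1203] [-2.32 -2.13  0.84]
```

View pics/scene2.png

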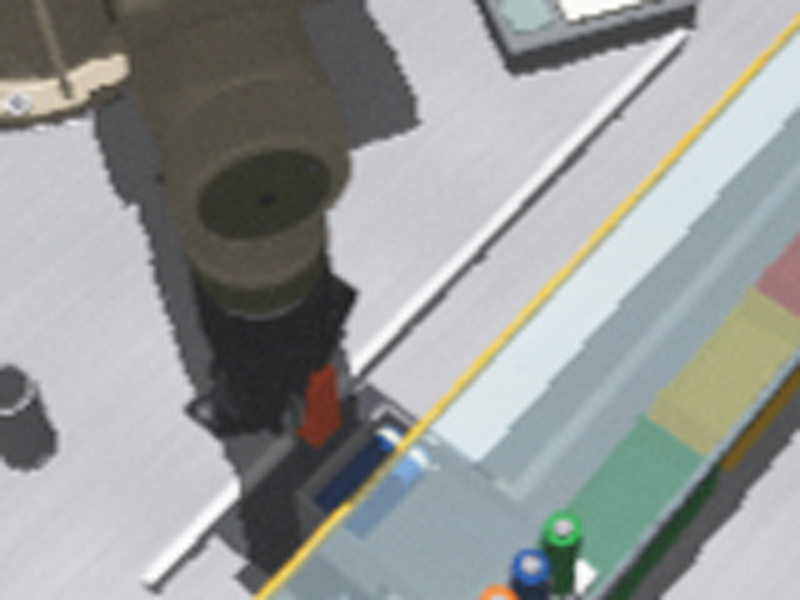

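View pics/wrist2.png

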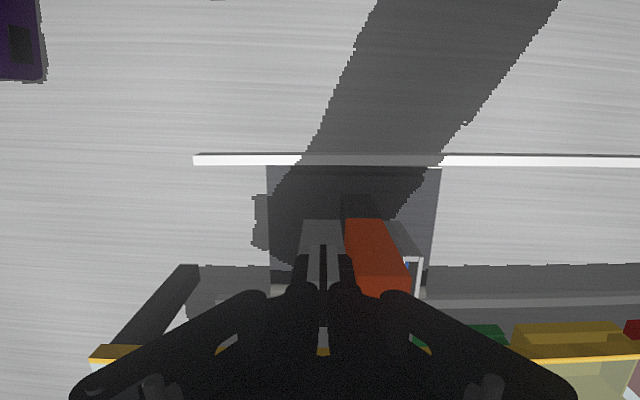

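>>> send_rows --pt "0 2 0 0 0 0" --pt "0 5 0 0 0 0" --pt "0 8 0 0 0 0" --pt "0 12 0 0 0 0" --pt "0 16 0 0 0 0" --pt "0 20 0 0 0 0" --pt "0 24 0 0 0 0" --pt "0 28 0 0 0 0" --pt "0 32 0 0 0 0" --pt "0 36 0 0 0 0"

```text
clock: 5.4
tcp_pos: [0.4617, -0.1306, 0.1203]
orientation: [0.707, -0.017, 0.707, 0.016]
wrist_force: [-2.3, -4.2, 0.8]
finger_gap: -0.0001
```

```bash
python3 shot.py 3 scene wrist top
```

```text
5.55 [-0.0965 -0.1568  0.1202] [-1.19 -1.01  0.33]
```

View pics/scene3.png

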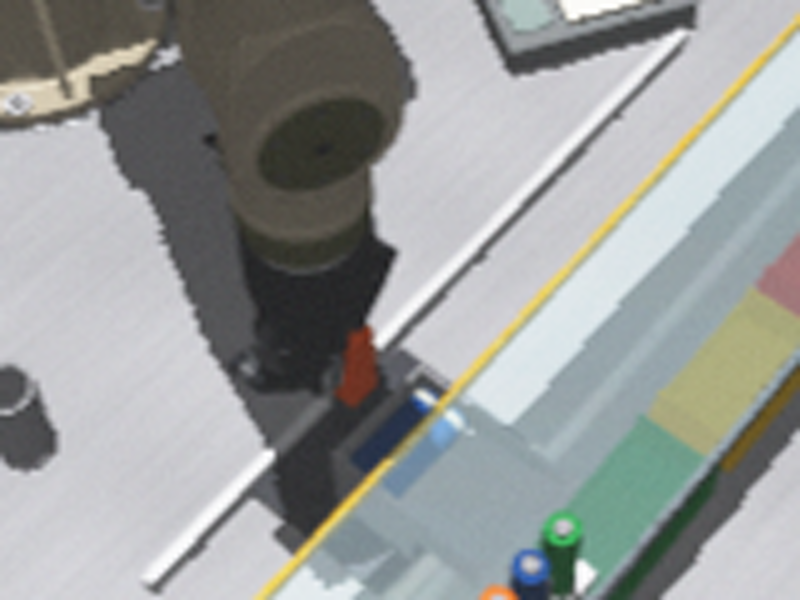

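View pics/wrist3.png

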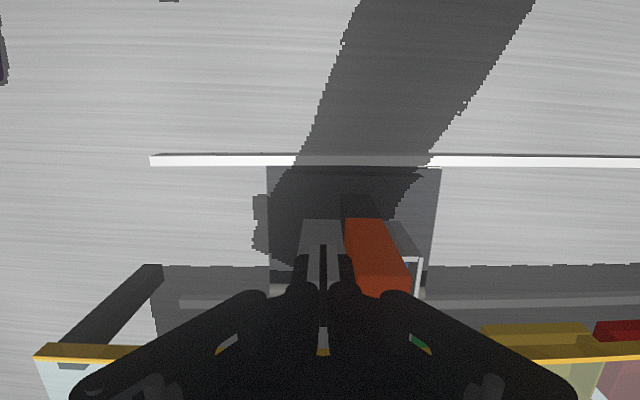

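View pics/top3.png

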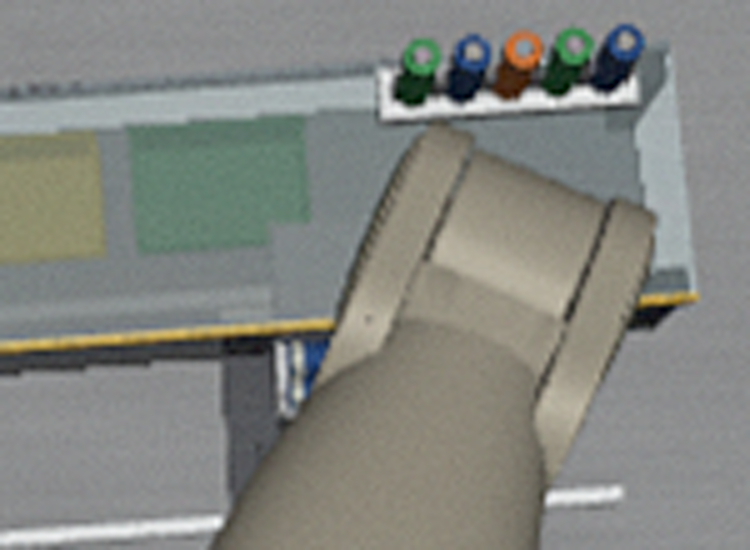

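>>> send_rows --pt "0 2 0 0 0 0" --pt "0 5 0 0 0 0" --pt "0 9 0 0 0 0" --pt "0 13 0 0 0 0" --pt "0 17 0 0 0 0" --pt "0 21 0 0 0 0" --pt "0 25 0 0 0 0" --pt "0 29 0 0 0 0" --pt "0 33 0 0 0 0" --pt "0 37 0 0 0 0"

```text
clock: 6.8
tcp_pos: [0.4603, -0.093, 0.1202]
orientation: [0.707, -0.017, 0.707, 0.017]
wrist_force: [-2.4, -3.9, 0.6]
finger_gap: -0.0003
```

>>> send_rows --pt "0 4 0 0 0 0" --pt "0 8 0 0 0 0" --pt "0 12 0 0 0 0" --pt "0 15 0 0 0 0" --pt "0 18 0 0 0 0" --pt "0 20 0 0 0 0" --pt "0 22 0 0 0 0" --pt "0 23 0 0 0 0" --pt "0 23 0 0 0 0" --pt "0 23 0 0 0 0"

```text
clock: 8.05
tcp_pos: [0.4597, -0.0702, 0.1204]
orientation: [0.707, -0.017, 0.707, 0.017]
wrist_force: [-0.8, -1.6, -1.7]
finger_gap: 0.0
```

```bash
python3 shot.py 4 scene top
```

```text
8.15 [-0.0958 -0.097   0.1204] [-0.67 -0.78 -0.29]
```

View pics/scene4.png

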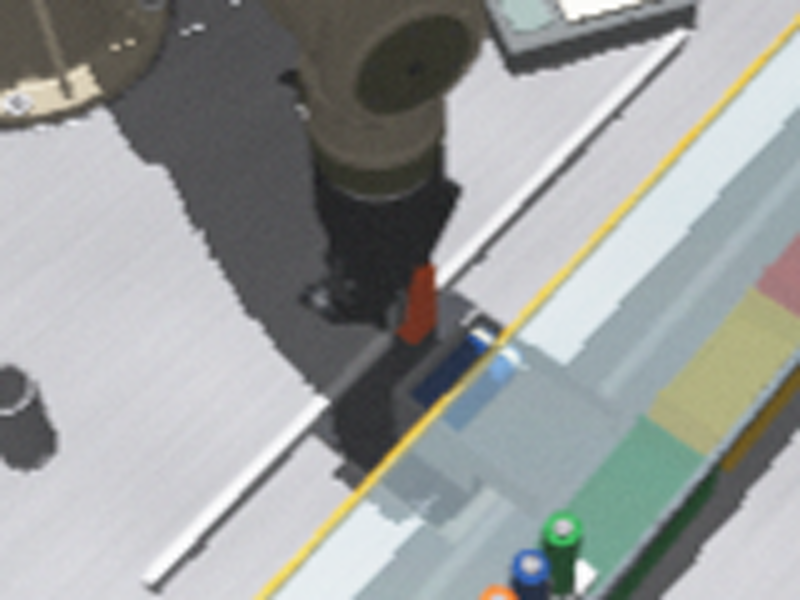

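View pics/top4.png

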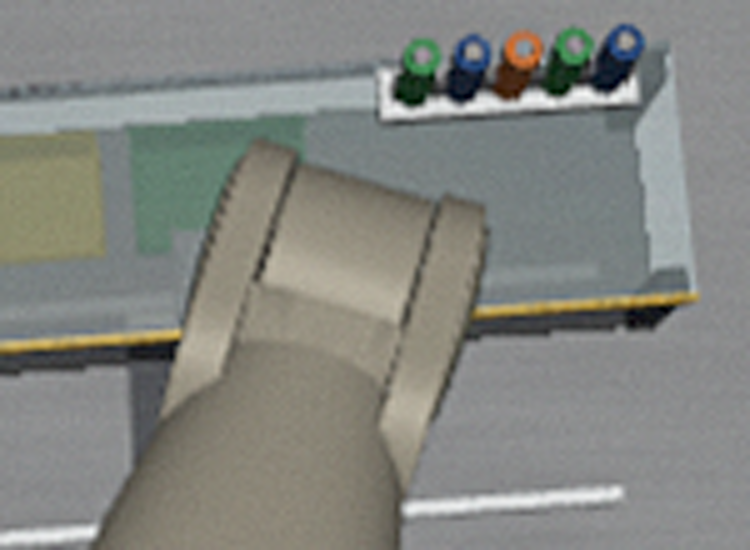

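>>> send_rows --pt "0 -3 0 0 0 0" --pt "0 -12 0 0 0 0" --pt "0 -24 0 0 0 0" --pt "0 -40 0 0 0 0" --pt "0 -80 0 0 0 0" --pt "0 -120 0 0 0 0" --pt "0 -150 0 0 0 0" --pt "0 -150 0 0 0 0" --pt "0 -150 0 0 0 0" --pt "0 -150 0 0 0 0"

```text
clock: 9.4
tcp_pos: [0.4663, -0.2195, 0.1202]
orientation: [0.707, -0.017, 0.707, 0.017]
wrist_force: [-0.5, 0.4, -0.6]
finger_gap: 0.0002
```

```bash
python3 shot.py 5 scene top
```

```text
9.5 [-0.0963 -0.2463  0.1203] [-0.54 -0.41  0.48]
```

View pics/scene5.png

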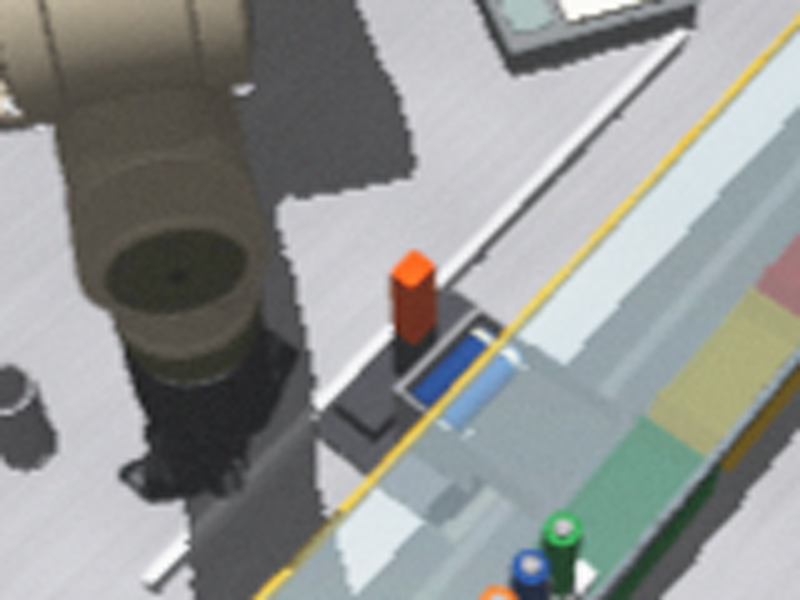

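View pics/top5.png

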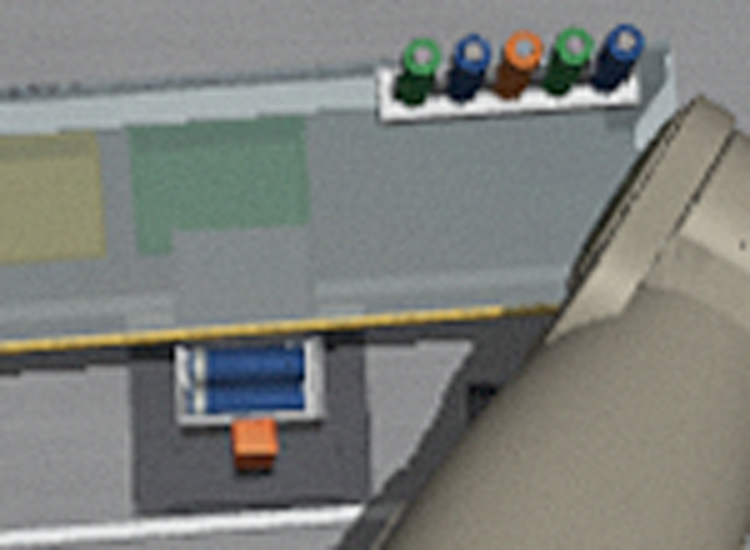

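Run:
```python
from h import *
t=ld("top5");s=ld("scene5")
print(L(tri([(t,331,197.6),(s,312.6,203.2)])),L(atz(t,331,197.6,.151)),L(atz(s,312.6,203.2,.151)))
# trough front lip corners & tray
for u in (172,312): print(L(atz(t,280+u/5,110+228/5,.06)))
```

```text
[-0.09718933 -0.07173658  0.14899933] [-0.09882566 -0.07316235  0.151     ] [-0.09501909 -0.07119041  0.151     ]
[ 0.04536696 -0.03437149  0.06      ]
[ 0.03888315 -0.11975013  0.06      ]
```

>>> send_rows --pt "0 40 0 0 0 0" --pt "0 80 0 0 0 0" --pt "0 115 0 0 0 0" --pt "0 135 0 0 0 0" --pt "0 142 0 0 0 0" --pt "0 146 0 0 0 0" --pt "0 149 0 0 0 0" --pt "0 152 0 0 0 0" --pt "0 155 0 0 0 0" --pt "0 158 0 0 0 0"

```text
clock: 10.75
tcp_pos: [0.4591, -0.0629, 0.1203]
orientation: [0.707, -0.017, 0.707, 0.016]
wrist_force: [0.3, -3.1, -0.4]
finger_gap: 0.0002
```

>>> send_rows --pt "0 0 0 0 0 0" --pt "0 0 0 0 0 0" --pt "0 -4 0 0 0 0" --pt "0 -12 0 0 0 0" --pt "0 -24 0 0 0 0" --pt "0 -40 0 0 0 0" --pt "0 -80 0 0 0 0" --pt "0 -120 0 0 0 0" --pt "0 -150 0 0 0 0" --pt "0 -150 0 0 0 0"

```text
clock: 12.0
tcp_pos: [0.4663, -0.2152, 0.1202]
orientation: [0.707, -0.016, 0.707, 0.015]
wrist_force: [-0.2, 0.0, -0.2]
finger_gap: -0.0001
```

```bash
python3 shot.py 6 scene top
```

```text
12.1 [-0.0968 -0.2396  0.12  ] [-0.22  0.27  0.5 ]
```

View pics/scene6.png

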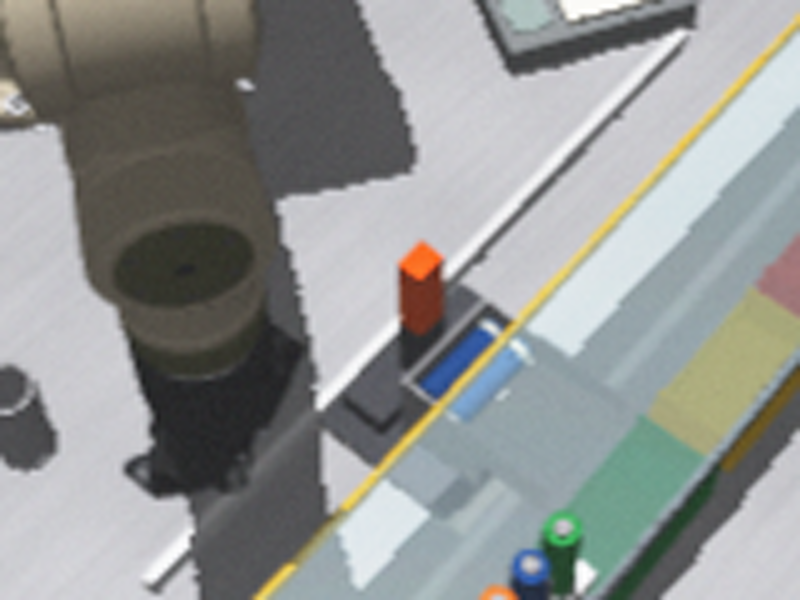

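View pics/top6.png

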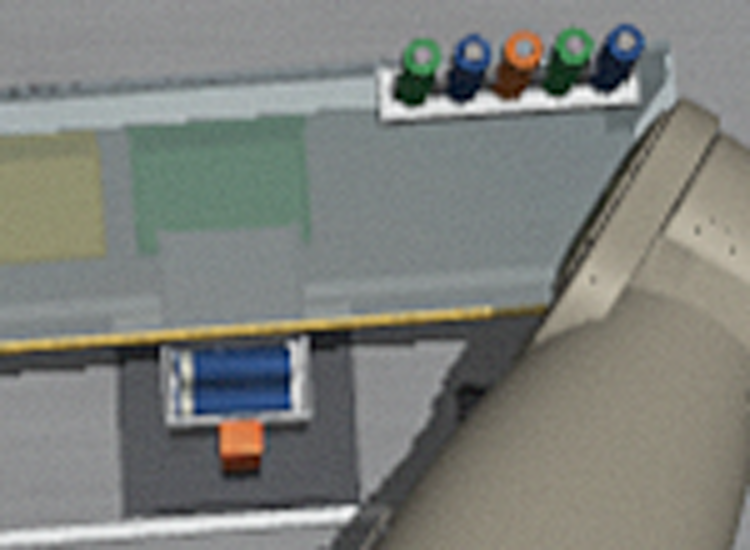

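>>> send_rows --pt "0 0 -30 0 0 0" --pt "0 0 -56 0 0 0" --pt "0 30 -56 0 0 0" --pt "0 75 -56 0 0 0" --pt "0 120 -56 0 0 0" --pt "0 155 -56 0 0 0" --pt "3 173 -56 0 0 0" --pt "5 173 -56 0 0 0" --pt "5 173 -56 0 0 0" --pt "5 173 -56 0 0 0"

```text
clock: 13.35
tcp_pos: [0.4021, -0.0427, 0.1153]
orientation: [0.707, -0.017, 0.707, 0.017]
wrist_force: [0.6, -0.7, -1.2]
finger_gap: -0.0001
```

```bash
python3 shot.py 7 scene wrist
```

```text
13.45 [-0.1521 -0.0667  0.1153] [ 0.3  -0.82  0.28]
```

View pics/scene7.png

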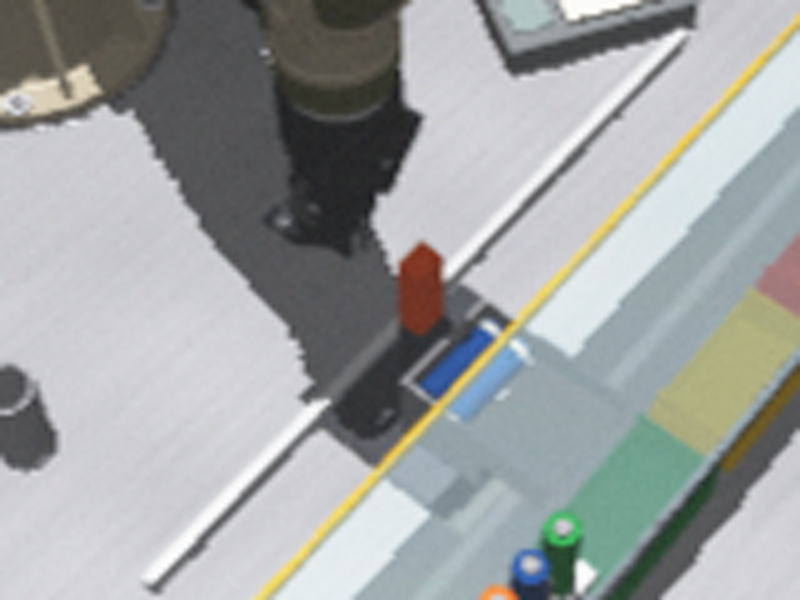

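View pics/wrist7.png

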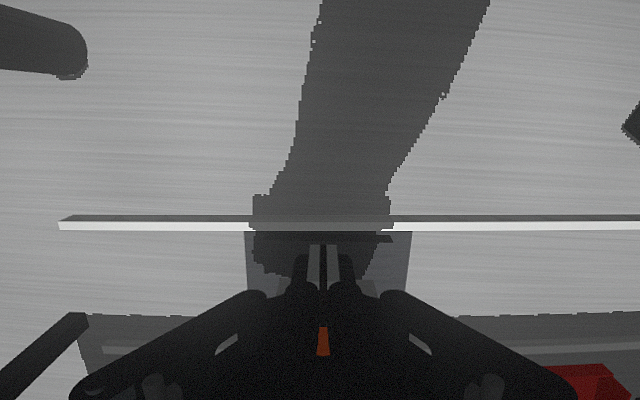

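>>> send_rows --pt "0 0 12 0 0 0" --pt "0 0 22 0 0 0" --pt "0 0 28 0 0 0" --pt "0 0 31 0 0 0" --pt "0 0 33 0 0 0" --pt "0 0 35 0 0 0" --pt "0 0 37 0 0 0" --pt "0 0 39 0 0 0" --pt "0 0 41 0 0 0" --pt "0 0 41 0 0 0"

```text
clock: 14.7
tcp_pos: [0.4399, -0.041, 0.115]
orientation: [0.705, -0.017, 0.709, 0.016]
wrist_force: [-8.4, -4.6, 5.6]
finger_gap: -0.0001
```

```bash
python3 shot.py 8 scene
```

```text
14.75 [-0.1142 -0.0668  0.115 ] [-9.66 -4.99  4.81]
```

View pics/scene8.png

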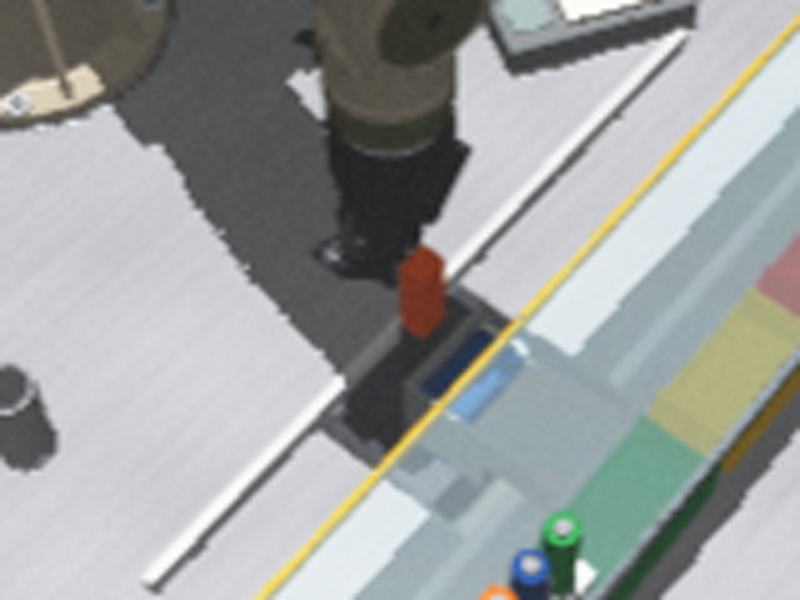

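>>> send_rows --pt "0 0 2 0 0 0" --pt "-1 0 4 0 0 0" --pt "-1 0 6 0 0 0" --pt "-2 0 8 0 0 0" --pt "-2 0 10 0 0 0" --pt "-3 0 12 0 0 0" --pt "-3 0 14 0 0 0" --pt "-4 0 16 0 0 0" --pt "-4 0 17 0 0 0" --pt "-4 0 17 0 0 0"

```text
clock: 16.0
tcp_pos: [0.4481, -0.0397, 0.1196]
orientation: [0.699, -0.017, 0.714, 0.015]
wrist_force: [-36.0, -5.3, 35.6]
finger_gap: 0.0001
```

```bash
python3 shot.py 9 scene
```

```text
16.05 [-0.1059 -0.066   0.1197] [-36.57  -5.23  35.99]
```

View pics/scene9.png

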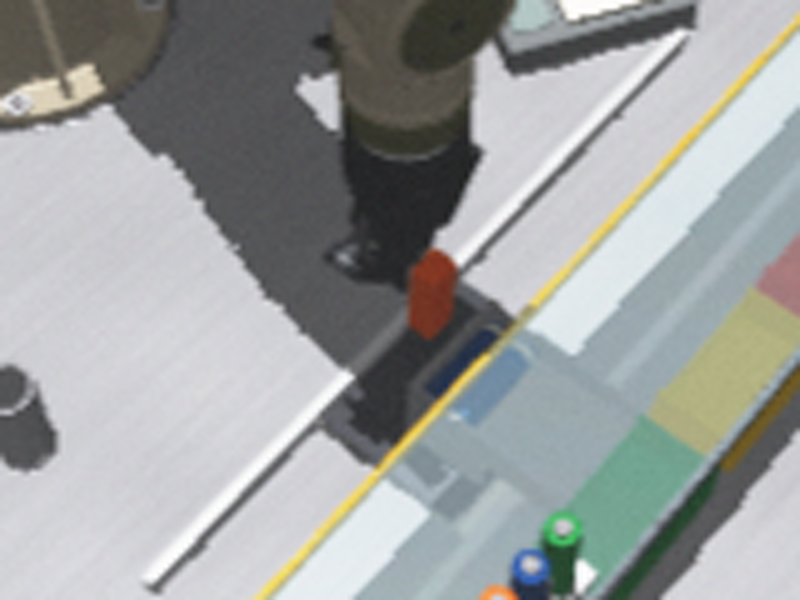

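>>> send_rows --pt "2 0 -3 0 0 0" --pt "2 0 -7 0 0 0" --pt "3 0 -11 0 0 0" --pt "3 0 -15 0 0 0" --pt "4 0 -19 0 0 0" --pt "4 0 -22 0 0 0" --pt "4 0 -26 0 0 0" --pt "4 0 -34 0 0 0" --pt "4 0 -50 0 0 0" --pt "4 0 -50 0 0 0"

```text
clock: 17.3
tcp_pos: [0.4083, -0.0415, 0.1152]
orientation: [0.707, -0.017, 0.707, 0.017]
wrist_force: [0.5, -0.2, 0.0]
finger_gap: -0.0001
```

```bash
python3 shot.py 10 scene wrist
python3 - <<'E'
from h import *
for n,b in(("scene10",(300,120,150,110)),):
    d=ld(n);x,y,w,h=b
    cv2.imwrite("pics/z10.png",cv2.resize(d["frame"][y:y+h,x-20:x+w-20],None,fx=5,fy=5,interpolation=cv2.INTER_CUBIC))
E
```

```text
17.4 [-0.1442 -0.0662  0.1155] [ 0.35 -0.88  0.23]
```

View pics/z10.png

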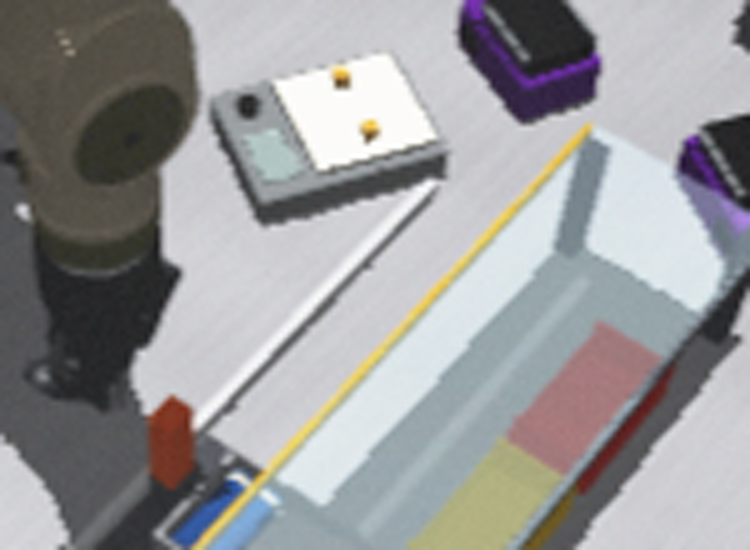

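View pics/wrist10.png

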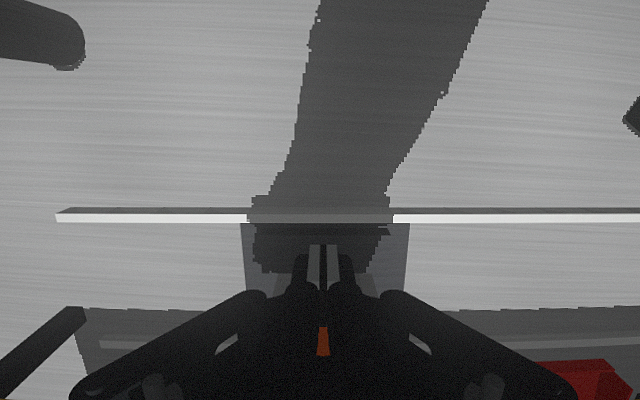

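>>> send_rows --pt "0 0 12 0 0 0" --pt "0 0 20 0 0 0" --pt "0 0 25 0 0 0" --pt "0 0 28 0 0 0" --pt "-1 0 30 0 0 0" --pt "-3 0 32 0 0 0" --pt "-5 0 34 0 0 0" --pt "-7 0 36 0 0 0" --pt "-9 0 38 0 0 0" --pt "-10 0 39 0 0 0"

```text
clock: 18.65
tcp_pos: [0.449, -0.0397, 0.1254]
orientation: [0.707, -0.017, 0.707, 0.017]
wrist_force: [-2.5, 0.3, -2.0]
finger_gap: 0.0002
```

```bash
python3 shot.py 11 scene
```

```text
18.7 [-0.105  -0.0661  0.1255] [-3.43  0.48 -1.9 ]
```

View pics/scene11.png

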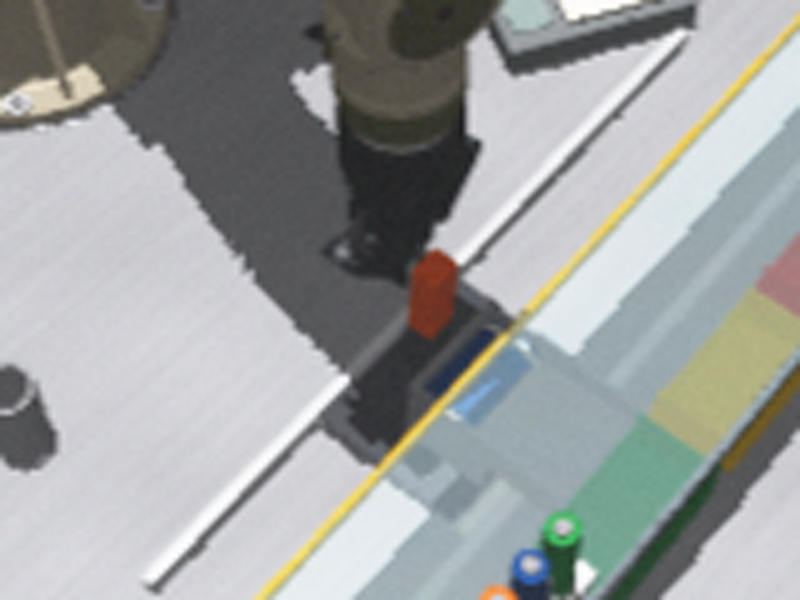

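>>> send_rows --pt "-1.5 0 2 0 0 0" --pt "-3 0 4 0 0 0" --pt "-4.5 0 6 0 0 0" --pt "-6 0 8 0 0 0" --pt "-8 0 10.5 0 0 0" --pt "-9.5 0 13 0 0 0" --pt "-11 0 15.5 0 0 0" --pt "-12.5 0 18 0 0 0" --pt "-13.5 0 20 0 0 0" --pt "-15 0 22 0 0 0"

```text
clock: 19.95
tcp_pos: [0.4711, -0.0389, 0.1404]
orientation: [0.707, -0.017, 0.707, 0.017]
wrist_force: [-3.3, -0.2, -0.3]
finger_gap: 0.0
```

>>> send_rows --pt "-1 0 2 0 0 0" --pt "-2.5 0 4 0 0 0" --pt "-3.5 0 6 0 0 0" --pt "-4.5 0 8 0 0 0" --pt "-5.5 0 10 0 0 0" --pt "-5.5 0 10 0 0 0" --pt "-5.5 0 10 0 0 0" --pt "-5.5 0 10 0 0 0" --pt "-5.5 0 10 0 0 0" --pt "-5.5 0 10 0 0 0"

```text
clock: 21.2
tcp_pos: [0.4808, -0.0383, 0.1458]
orientation: [0.707, -0.017, 0.707, 0.017]
wrist_force: [-3.4, -0.4, -1.4]
finger_gap: 0.0002
```

```bash
python3 shot.py 12 scene top
```

```text
21.3 [-0.0732 -0.0662  0.1458] [-3.4  -0.13 -1.01]
```

View pics/scene12.png

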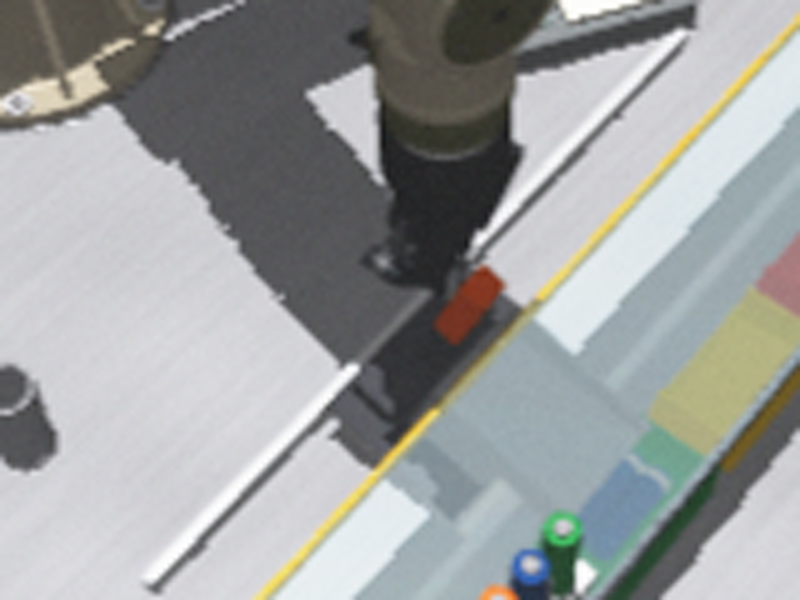

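View pics/top12.png

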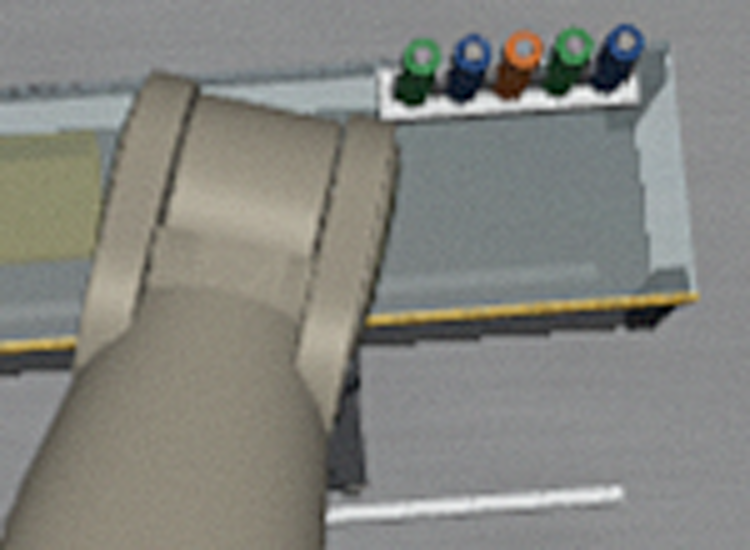

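Run:
```python
from h import *
d=ld("scene12")
cv2.imwrite("pics/z12.png",cv2.resize(d["frame"][215:275,310:385],None,fx=10,fy=10,interpolation=cv2.INTER_CUBIC))
```

```text
(no output)
```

View pics/z12.png

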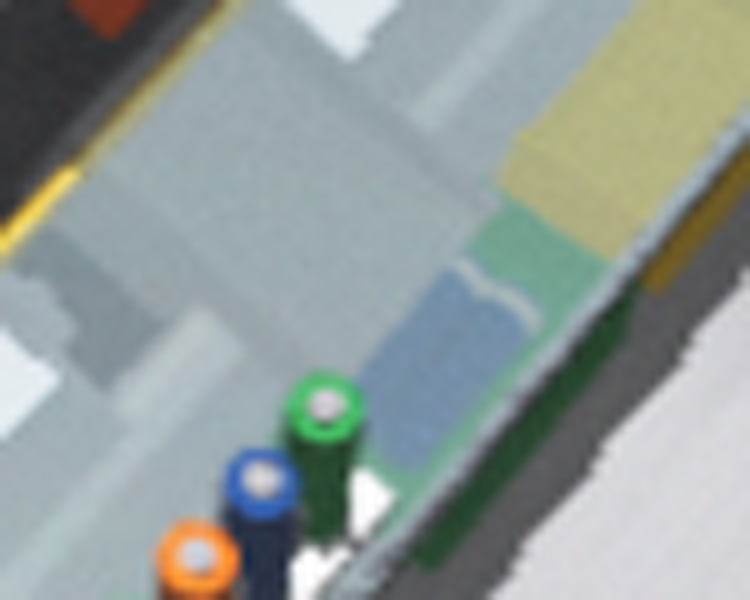

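>>> send_rows --pt "1 0 -2 0 0 0" --pt "2.5 0 -5 0 0 0" --pt "4 0 -8 0 0 0" --pt "5.5 0 -11 0 0 0" --pt "7.5 0 -14 0 0 0" --pt "9.5 0 -17 0 0 0" --pt "11.5 0 -20 0 0 0" --pt "13.5 0 -22.5 0 0 0" --pt "15.5 0 -25 0 0 0" --pt "17.5 0 -27.5 0 0 0"

```text
clock: 22.55
tcp_pos: [0.4518, -0.0397, 0.1285]
orientation: [0.706, -0.017, 0.708, 0.017]
wrist_force: [-8.8, -1.8, 7.8]
finger_gap: 0.0003
```

>>> send_rows --pt "1.5 0 -2 0 0 0" --pt "3 0 -3.5 0 0 0" --pt "4.5 0 -5 0 0 0" --pt "6 0 -6.5 0 0 0" --pt "7.5 0 -8 0 0 0" --pt "9 0 -9.5 0 0 0" --pt "10.5 0 -11 0 0 0" --pt "12 0 -12.5 0 0 0" --pt "13 0 -14 0 0 0" --pt "13 0 -16 0 0 0"

```text
clock: 23.8
tcp_pos: [0.4387, -0.0406, 0.1157]
orientation: [0.708, -0.017, 0.706, 0.017]
wrist_force: [0.1, 0.2, -0.3]
finger_gap: 0.0002
```

>>> send_rows --pt "0 0 -3 0 0 0" --pt "0 0 -8 0 0 0" --pt "0 0 -15 0 0 0" --pt "0 0 -25 0 0 0" --pt "-30 0 -25 0 0 0" --pt "-60 0 -25 0 0 0" --pt "-60 -60 -25 0 0 0" --pt "-60 -110 -25 0 0 0" --pt "-60 -160 -25 0 0 0" --pt "-60 -180 -25 0 0 0"

```text
clock: 25.05
tcp_pos: [0.4207, -0.2237, 0.1753]
orientation: [0.707, -0.016, 0.707, 0.016]
wrist_force: [-0.5, -0.2, 0.5]
finger_gap: 0.0001
```

```bash
python3 shot.py 13 scene top
python3 - <<'E'
from h import *
d=ld("scene13")
cv2.imwrite("pics/z13.png",cv2.resize(d["frame"],None,fx=1.25,fy=1.25))
E
```

```text
25.15 [-0.1422 -0.2476  0.175 ] [ 0.38  1.29 -0.27]
```

View pics/scene13.png

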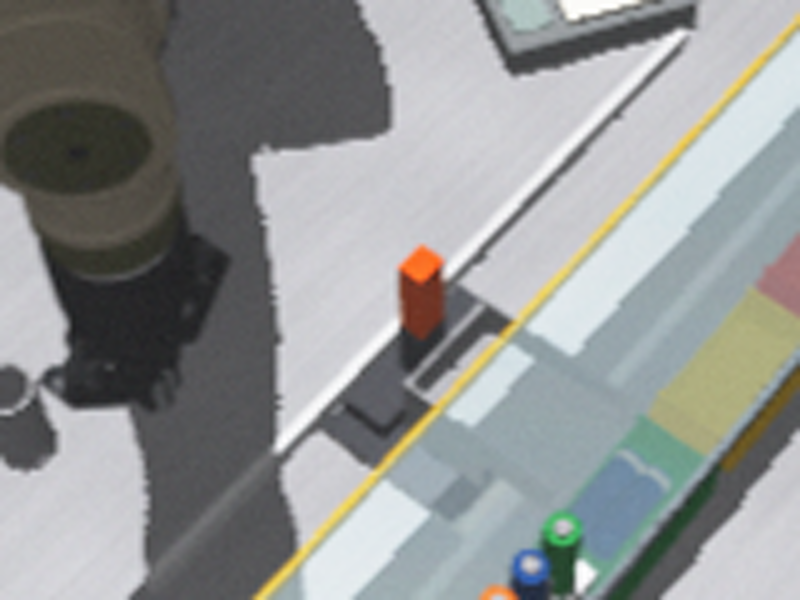

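View pics/top13.png

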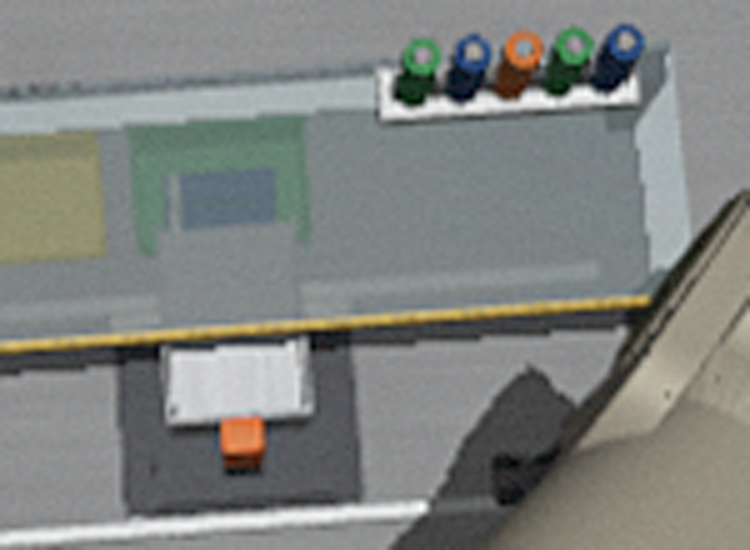

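View pics/z13.png

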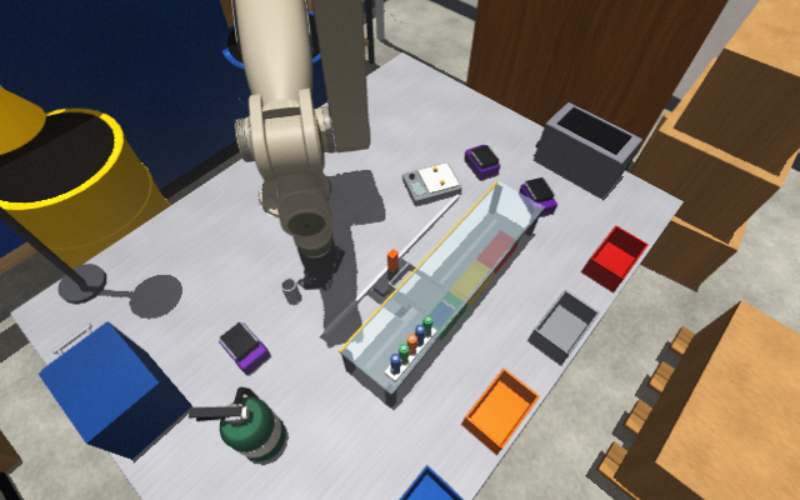

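```bash
python3 -c "
from workcell import *
print(job.hand_in())"
```

```text
the job is handed in; nothing more can be done
None
```

I slid the cup along its rails to the green tray and tipped it to about 20° by the handle. Both blue cells rolled into the green tray, and I let the cup back down. I handed the job in at about 25 s of the 64 s allowed.

- **Cells:** the last pictures show both side by side in the green tray, with the trough empty. I never touched them.
- **Cup:** it looks flat, with the handle where it was before tipping. I put the handle within about 3 mm of the tray's centre in y. The lip read up to 5 mm off centre, because the cup stood slightly turned in its rail play.
- **Robot and bystanders:** the gripper was well clear of everything at hand-in. I saw no contact with the shelf, and the other things on the bench looked unmoved, by eye only.
- **What went wrong:** my first tipping push was nearly level. Friction between the fingers and the handle locked it, and the wrist force reached about 36 N backwards and 36 N up (about 51 N in all). I backed off, the cup settled back with the cells still in it, and I tipped again along the handle's arc at about 4 N. Lowering peaked at about 12 N.

The 40 N limit is for the arm or the gripper's body. I took that push to be on the fingertips, but did not confirm it. The wrist stayed well under 120 N.

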